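Shift the return chute's gate lever into third

ROBOT

A 7-joint arm with a two-finger parallel gripper is mounted at the origin on the work surface. World frame = base frame: x ahead of the robot, y to its left, z up, the work surface at z = 0. Lengths are in m, angles in degrees, forces in N, time in s.
With the tool pointing down it reaches from about 0.35 to 0.9 m from the base axis. Payload 19.9 kg.
Tool frame: the origin (TCP) lies on the centre line of the jaws, within the pads' length; the fingertips stand 11 mm ahead of it and the grasp point (between the pads) lies 8 mm behind it; z points along the fingers, y is the direction in which the jaws open and shut (so a half turn about z gives the same grasp; the last joint's range is limited). The gripper opens to 85 mm and grips with 20 to 120 N. Pads are 22 mm wide; open, the fingers measure 114 mm over their backs; the gripper's body (76 mm by 85 mm) begins 54 mm behind the grasp point. The pads swing forward as they close: fully open they stand 13 mm farther back than shut.
Start: joints at [-66.549, 23.915, -0.59, 92.452, 0.269, 63.638, -3.037], TCP at [0.272, 0.563, 0.242] pointing down, gripper open.
Joint ranges: [-161.28, 161.28], [-22.2, 115.67], [-73.04, 71.86], [3.21, 147.25], [-68.34, 248.33], [10.77, 114.83], [-161.83, 161.83]. Speed limits (degrees/s): [108.29, 108.29, 136.94, 136.94, 172.46, 172.46, 172.46].

INTERFACE

Orientations are given as [roll, pitch, yaw] about the fixed x, y, z axes, in that order (R = Rz(yaw) Ry(pitch) Rx(roll)).
In Python, from station import manip gives the robot as it stands.
- The arm moves only by the shell command python3 -m inch 'ROWS'. ROWS is JSON, one flat list of numbers, 7 for each row, row after row: the gripper's target within -1 to 1 (fully open at 1, half-way at 0, shut at -1), then the shift along the tool's x, y, z in m, then the turn, a rotation vector about the tool's x, y, z in degrees. A call has 1 to 12 rows; each row is the pose to reach, as a shift and turn from the pose measured when the call began, along the tool's axes at that moment; what a row does not reach only later rows make up. A row lasts 1/12 s, in which the tool goes at most 41.7 mm and 7.16 degrees, less where a joint would pass 70% of its speed; a pose out of reach is approached as far as the arm can. A call with a gripper value outside its range is refused whole. The fingers move at their own pace and stop on an object; the grip force is fixed at half the most. Time passes only in rows, so rows that repeat a pose let the fingers close. It gives the time, the measured TCP pose, the force and the opening at its end, in the units of the state.
- manip.read_state(): the state, without advancing time (a new reading comes with each control period).
- manip.read_camera(name): name is "side" or "top"; returns a dict with "pixels" (384x512x3 uint8, blue, green, red), "range_z" (384x512 float32, m along the optical axis (not along the pixel's ray), 0 where there is no reading), "K" (3x3 intrinsics, pixels), "rvec" (rotation vector, rad) and "tvec" (3), from world to camera coordinates, as OpenCV has them. Camera axes: x right, y down, z forward; pixel columns grow to the right and rows downward; lengths in m; the calibration is good to about 2 mm. A picture is of the moment at which its call begins.
- manip.finish_job(): hands the job in, once; it reports no verdict.
Trained networks look in a picture, given as the dict that the camera call returned (one of the last four; its "shot" number tells which), for a name from the list of things; names that differ only in an ending like _2 or _b are one class to them, and where a whole thing is asked for, a point or a joint stands for the part that bears it (a point fixed in the world has none). Each returns a list of dicts, best first, with "score" (0 to 1); they miss things now and then, are a little off and sometimes report something else, mostly with a low value. They report only what shows in the picture. A call takes as long as a camera call. They do not tell look-alikes from the thing itself.
- manip.silhouettes(thing, picture): "region" (384x512 bool, what is visible of it) and "position" ([column, row] in pixels, amid what is visible of it).
- manip.landmark_of(thing, picture): "position" ([column, row] in pixels: a listed point, or the origin of a listed thing).
The state is a dict: "t": time; "joints": joint angles; "qvel": joint speeds; "tau": joint torques, N m; "tool_pos": TCP position; "eef_rot": TCP orientation; "contact_force": force on the tool from outside, world axes, zero at the start; "ft_torque": the same for the moment, N m; "gripper_width": finger opening in m.
Only numpy, scipy, OpenCV 4.12 (cv2) and the standard library are available. Lean on these libraries where they do the work, as an engineer would, in place of code of your own. Each camera call takes 0.05 s, during which the arm holds its last target. There are 200 camera calls.

TASK

The return chute is still set for the wrong branch: its selector lever stands somewhere in the left-hand lane (slots one and two) of the H-shaped gate. Push the lever with the outside of the fingers to the middle channel, across it to the right, then forward, away from the robot, fully home into the third slot (front right as seen from the robot, the one with three dots). Only push it: do not pinch the knob, leave the trays, the bowl and the tin where they are, and finish clear of everything.

Things in the scene. Friction and masses are not known exactly. Their poses are not given: they have to be found in the camera images.
- console: The fixed selector console: a white box 170 mm (x) by 150 mm (y), its steel gate plate's top 70 mm above the counter. Origin at the centre of its underside; x = forward (away from the robot, turned by up to 0.4 rad), y = left, z = up.
- gate_center (a point): The middle of the H gate, on the plate's top; axes as the console's. Lanes along x at y = +35 mm (slot one in front, two behind) and y = -35 mm (slot three in front, four behind), 22 mm wide, x = -56 to +56 mm, joined by a cross channel along y at x = 0, 26 mm wide. The lever's post is 12 mm thick: it goes across only within about 7 mm of x = 0. Dots at the slot ends count 1 to 4.
- knob_center (a point): Middle of the lever's black four-lobed knob, on the lever's axis, 117.5 mm above the counter. Knob: 38 mm across its lobes (pointing to the console's +x, -x, +y, -y), 95 to 140 mm above the counter, with a cap 20 mm across up to 146 mm. The lever stays upright and slides along the gate; about 3 N of friction holds it where it is left; no spring.
- slot3_end (a point): The point, on the gate plate's top level (70 mm up), where the lever's axis stands when it is fully home in the third slot.
- select (a joint): Lever position across the gate, m: 0 = middle of the left lane, 0.070 = middle of the right lane (stops at both ends); grows to the console's right (-y).
- shift (a joint): Lever position along the lanes, m: -0.045 = fully back (slots two and four), 0 = in the cross channel, +0.045 = fully forward (slots one and three), with stops at both ends; grows along the console's +x.
- lobe_front: The front lobe of the knob, an upright cylinder 15 mm across and 45 mm tall, its axis 11.5 mm from the lever's axis in the console's +x direction; origin at the centre of its underside. Pressing it and the opposite lobe at once is pinching.
- lobe_rear: The rear lobe of the knob, an upright cylinder 15 mm across and 45 mm tall, its axis 11.5 mm from the lever's axis in the console's -x direction; origin at the centre of its underside. Pressing it and the opposite lobe at once is pinching.
- lobe_left: The left lobe of the knob, an upright cylinder 15 mm across and 45 mm tall, its axis 11.5 mm from the lever's axis in the console's +y direction; origin at the centre of its underside. Pressing it and the opposite lobe at once is pinching.
- lobe_right: The right lobe of the knob, an upright cylinder 15 mm across and 45 mm tall, its axis 11.5 mm from the lever's axis in the console's -y direction; origin at the centre of its underside. Pressing it and the opposite lobe at once is pinching.
- purple_tray: Bystander: loose purple plastic tray, 130 x 200 x 18 mm, at the chute's mouth. Origin at the centre of its underside.
- steel_tray: Bystander: loose perforated steel tray, 120 x 180 x 22 mm. Origin at the centre of its underside.
- bowl: Bystander: loose white ceramic bowl, 110 mm across, 45 mm high. Origin at the centre of its underside.
- tray_tin: Bystander: loose aluminium tray tin, 90 x 130 x 30 mm. Origin at the centre of its underside.
Not all that is in view belongs to the job. Of the things like the console, leave any that is pink or yellow; of the rest the larger one is meant.

How it is judged:
By the outcome, as a careful person would: the job done as asked, in the order asked, and still so for the second after the job is handed in, with the robot touching nothing.
It also fails if it takes over 51 s, if anything falls off the work surface, if the arm or the gripper's body presses on something with over 40 N, if the wrist force passes 120 N, or if a joint passes its speed limit or range.

## Working session

There is one attempt and no reset: what is moved stays moved. The work goes in short steps, Python scripts to look and compute and a shell command to move; the robot and the scene stay as the last step left them, time stands still between calls to the robot, and variables do not carry over. Pictures are saved under pics/ and viewed, about 8 in all and at most 12, crops included, and the job is handed in when it is done.

```bash
mkdir -p pics; ls; cat > h.py <<'E'
import numpy as np,cv2
from station import manip
def cam(n):
    p=manip.read_camera(n); return p
def w(p,u,v,z):  # pixel ray meets height z
    R,_=cv2.Rodrigues(np.array(p["rvec"],float)); t=np.array(p["tvec"],float).ravel()
    d=R.T@np.linalg.inv(p["K"])@np.array([u,v,1.]); c=-R.T@t
    return c+d*(z-c[2])/d[2]
def proj(p,X):
    return cv2.projectPoints(np.array(X,float).reshape(-1,3),np.array(p["rvec"],float),np.array(p["tvec"],float),np.array(p["K"],float),None)[0].reshape(-1,2)
E
python3 - <<'E'
from h import *
s=manip.read_state();print({k:np.round(v,3) for k,v in s.items()})
for n in("top","side"):
    p=cam(n);cv2.imwrite(f"pics/{n}0.png",p["pixels"])
    for th,z in(("console",0),("gate_center",.07),("knob_center",.1175),("slot3_end",.07),("purple_tray",0),("steel_tray",0),("bowl",0),("tray_tin",0)):
        for r in manip.landmark_of(th,p)[:3]:
            print(n,th,round(r["score"],2),np.round(r["position"],1),np.round(w(p,*r["position"],z),3))
E
```

```text
pics
{'t': np.float64(0.0), 'joints': array([-66.549,  23.948,  -0.591,  92.485,   0.27 ,  63.637,  -3.037]), 'qvel': array([ 0.081,  0.019,  0.031, -0.061, -0.026,  0.033,  0.003]), 'tau': array([-3.0000e-03, -8.6445e+01,  6.7700e-01, -4.3491e+01,  1.9000e-02,
        7.0000e-03, -0.0000e+00]), 'tool_pos': array([0.272, 0.562, 0.242]), 'eef_rot': array([-1.79932e+02,  5.00000e-03,  1.54172e+02]), 'contact_force': array([ 0.203, -0.756, -0.706]), 'ft_torque': array([ 0.004, -0.054, -0.064]), 'gripper_width': np.float64(0.085)}
top console 0.91 [188.7 278.1] [0.327 0.18  0.   ]
top console 0.89 [180.8 188.1] [0.564 0.205 0.   ]
top console 0.84 [165.2 116.4] [0.757 0.25  0.   ]
top gate_center 0.93 [158.8 113.3] [0.747 0.252 0.07 ]
top gate_center 0.89 [183.8 188.2] [0.559 0.186 0.07 ]
top gate_center 0.81 [261.9 174.2] [ 0.595 -0.009  0.07 ]
top knob_center 0.69 [163.3 280.7] [0.339 0.222 0.117]
top knob_center 0.59 [248.3 171.6] [0.596 0.026 0.117]
top knob_center 0.5 [172.6 183.7] [0.566 0.205 0.117]
top slot3_end 0.96 [171.2  98.4] [0.786 0.221 0.07 ]
top slot3_end 0.92 [197.8 182
[... 744 characters left out ...]
ter 0.81 [161.8 163.1] [0.342 0.203 0.117]
side knob_center 0.43 [289.2 143.8] [0.734 0.205 0.117]
side knob_center 0.42 [234.6 156.7] [0.553 0.176 0.117]
side slot3_end 0.96 [286.7 215.1] [ 0.623 -0.09   0.07 ]
side slot3_end 0.77 [304.6 157.5] [0.781 0.189 0.07 ]
side slot3_end 0.75 [176.8 190. ] [0.368 0.12  0.07 ]
side purple_tray 0.77 [327.5 209.5] [ 0.779 -0.005  0.   ]
side steel_tray 0.82 [350.  305.2] [ 0.675 -0.368  0.   ]
side steel_tray 0.35 [269.6 190. ] [0.652 0.146 0.   ]
side bowl 0.59 [237.7 151.6] [0.622 0.424 0.   ]
side bowl 0.46 [268.8 222.2] [ 0.598 -0.014  0.   ]
side tray_tin 0.91 [247.8 328.4] [ 0.439 -0.365  0.   ]
side tray_tin 0.3 [265.9 181.7] [0.656 0.197 0.   ]
```

View pics/top0.png

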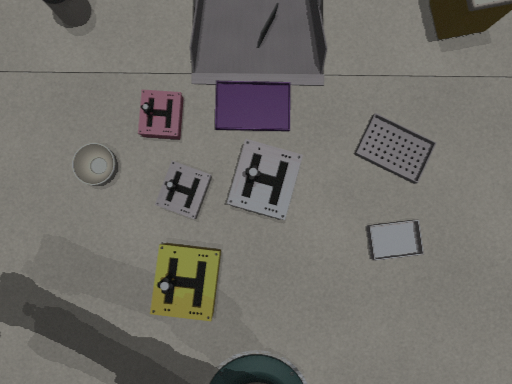

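View pics/side0.png

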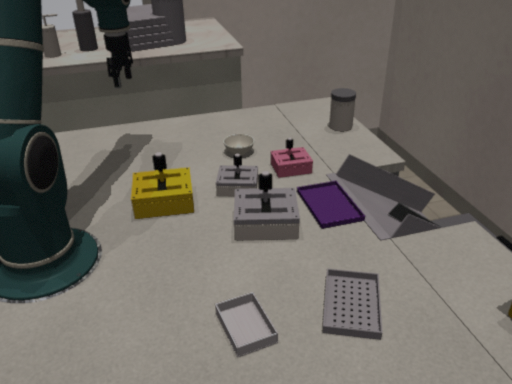

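The top view shows the large white console at about (264,180), with the lever's knob near (252,172) in its left lane. A small white look-alike is at (185,190), the pink one at (160,114) and the yellow one at (186,282). Next I fit the console's pose.

```bash
cat > m.py <<'E'
from h import *
def cloud(p):
    v,u=np.mgrid[:384,:512]; z=p["range_z"]; R,_=cv2.Rodrigues(np.array(p["rvec"],float))
    X=np.stack([u,v,np.ones_like(u)],-1)@np.linalg.inv(p["K"]).T*z[...,None]
    return (X-np.array(p["tvec"]).ravel())@R
p=cam("top");C=cloud(p)
m=(np.hypot(C[...,0]-.59,C[...,1]+.01)<.13)&(p["range_z"]>0)
pl=m&(abs(C[...,2]-.07)<.012); P=C[pl]
r=cv2.minAreaRect(P[:,:2].astype(np.float32));print("plate rect",r,P[:,2].mean())
k=m&(C[...,2]>.13);K=C[k];print("cap",K.mean(0),len(K),K[:,2].max())
c=np.array(r[0])
for yaw in(r[2],r[2]-90):
  a=np.radians(yaw); e=np.array([np.cos(a),np.sin(a)]);f=np.array([-e[1],e[0]])
  d=K.mean(0)[:2]-c; print(yaw,"knob in console",d@e,d@f)
for th,z in(("gate_center",.07),("knob_center",.1175),("slot3_end",.07)):
  for n in("top","side"):
    q=p if n=="top" else cam("side")
    for r_ in manip.landmark_of(th,q):
      X=w(q,*r_["position"],z)
      if np.hypot(X[0]-.59,X[1]+.01)<.12: print(n,th,r_["score"],np.round(X,3))
cr=p["pixels"][130:230,215:315];cv2.imwrite("pics/crop%d.png"%p["shot"],cv2.resize(cr,None,fx=6,fy=6,interpolation=cv2.INTER_CUBIC));print(p["shot"])
E
python3 m.py; ls pics
```

```text
plate rect ((0.5840712785720825, -0.014889426529407501), (0.150241881608963, 0.17021609842777252), 74.49987030029297) 0.06945834355335363
cap [0.59242603 0.01611403 0.14143707] 152 0.14881844880498363
74.49987030029297 knob in console 0.032108583765415866 0.0002344951726246265
-15.500129699707031 knob in console -0.00023449517262462305 0.032108583765415866
top gate_center 0.65 [ 0.584 -0.01   0.07 ]
side gate_center 0.65 [ 0.587 -0.027  0.07 ]
top knob_center 0.76 [0.594 0.017 0.117]
side knob_center 0.59 [0.602 0.006 0.117]
top slot3_end 0.75 [ 0.62 -0.05  0.07]
side slot3_end 0.87 [ 0.617 -0.073  0.07 ]
3
crop3.png
side0.png
top0.png
```

View pics/crop3.png

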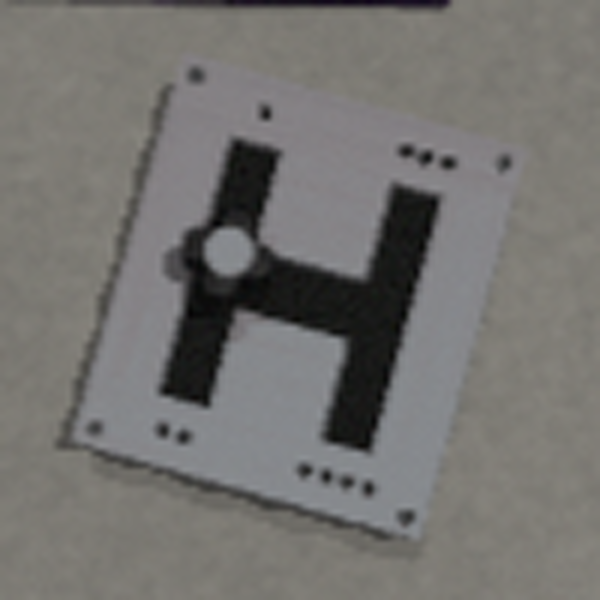

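```bash
cat >> m.py <<'E'
e=np.array([np.cos(np.radians(-15.5)),np.sin(np.radians(-15.5))]);f=np.array([-e[1],e[0]]);c=np.array([.584,-.0149])
print("cam pos",w(p,256,192,10)[:2], (-cv2.Rodrigues(np.array(p["rvec"],float))[0].T@np.array(p["tvec"]).ravel()))
for lo,hi in((.13,.1435),(.1435,.16)):
    K=C[m&(C[...,2]>lo)&(C[...,2]<hi)][:,:2]-c
    print(lo,len(K),np.c_[K@e,K@f].min(0),np.c_[K@e,K@f].max(0),np.c_[K@e,K@f].mean(0))
for s in(-.045,-.02,0,.02,.045):print(s,proj(p,np.r_[c+s*e+.035*f,.146]))
E
python3 m.py|tail -8
```

```text
cam pos [-0.09688795  0.22835386] [0.4861354  0.02797135 1.05379674]
0.13 100 [-0.01769474  0.01380419] [0.01874763 0.05055956] [-0.00041777  0.03191478]
0.1435 51 [-0.00870382  0.02331755] [0.00859932 0.04681018] [0.00037453 0.03270146]
-0.045 [[245.91338964 189.89724009]]
-0.02 [[248.88466674 179.48208821]]
0 [[251.25358874 171.17835833]]
0.02 [[253.61534641 162.89974143]]
0.045 [[256.55751807 152.5866122 ]]
```

The knob's cap shows at about (253,172). That puts the lever at x≈0 ± 2 mm and y≈+33 mm in the console frame, so it already stands in the left lane beside the cross channel. Console: centre (0.584,-0.015), yaw -15.5°. The remaining work is to go across to the right, then forward. First I close the fingers and travel to the console's left side, staying high.

```bash
python3 -m inch '[-1,-0.017,-0.010,0,0,0,-0.5, -1,-0.050,-0.029,0,0,0,-1, -1,-0.084,-0.048,0,0,0,-2, -1,-0.118,-0.068,0,0,0,-3, -1,-0.152,-0.087,0,0,0,-4, -1,-0.186,-0.107,0,0,0,-5, -1,-0.220,-0.126,0,0,0,-6, -1,-0.254,-0.146,0,0,0,-7, -1,-0.288,-0.165,0,0,0,-8, -1,-0.322,-0.185,0,0,0,-9, -1,-0.345,-0.198,0,0,0,-10, -1,-0.355,-0.204,0,0,0,-10.3]'; cat > g.py <<'E'
import sys
from h import *
# console-frame position of tool; optional target x y z -> tool-axis shift
from scipy.spatial.transform import Rotation as Ro
s=manip.read_state();e=np.array([.9636,-.2672,0]);f=np.array([.2672,.9636,0]);c=np.array([.584,-.0149,0])
p=np.array(s["tool_pos"]);d=p-c;print("t",s["t"],"console",np.round([d@e,d@f,p[2]],4),"rot",np.round(s["eef_rot"],2),"F c",np.round([np.dot(s["contact_force"],e),np.dot(s["contact_force"],f),s["contact_force"][2]],1),"w",s["gripper_width"])
if len(sys.argv)>3:
    x,y,z=map(float,sys.argv[1:4]);T=c+x*e+y*f+[0,0,z]
    R=Ro.from_euler("xyz",s["eef_rot"],degrees=True); G=Ro.from_euler("xyz",[180,0,164.5],degrees=True)
    print("shift",np.round(R.inv().apply(T-p),4),"turn",np.round((R.inv()*G).as_rotvec(degrees=True),2))
E
python3 g.py 0 .0885 .242
```

```text
t: 2.9
tool_pos: [0.5051, 0.2202, 0.2425]
eef_rot: [-180.0, 0.1, 164.3]
contact_force: [-1.0, 0.4, -0.8]
gripper_width: 0.0002
t 2.9 console [-0.1389  0.2055  0.2425] rot [-1.7996e+02  7.0000e-02  1.6427e+02] F c [-1.   0.1 -0.8] w 0.00017613246150718833
shift [-0.1393 -0.1164  0.0007] turn [-0.04  0.07 -0.23]
```

```bash
python3 -m inch '[-1,-0.015,-0.012,0,0,0,-0.2, -1,-0.040,-0.034,0,0,0,-0.2, -1,-0.065,-0.055,0,0,0,-0.2, -1,-0.090,-0.075,0,0,0,-0.2, -1,-0.115,-0.095,0,0,0,-0.2, -1,-0.130,-0.109,0,0,0,-0.2, -1,-0.139,-0.116,0,0,0,-0.2, -1,-0.139,-0.116,0,0,0,-0.2, -1,-0.139,-0.116,0.020,0,0,-0.2, -1,-0.139,-0.116,0.045,0,0,-0.2, -1,-0.139,-0.116,0.065,0,0,-0.2, -1,-0.139,-0.116,0.070,0,0,-0.2]'; python3 g.py 0 .0885 .127; python3 - <<'E'
from h import *
p=cam("side");cv2.imwrite("pics/side1.png",cv2.resize(p["pixels"][110:260,190:340],None,fx=4,fy=4,interpolation=cv2.INTER_CUBIC))
E
```

```text
t: 3.9
tool_pos: [0.6055, 0.0724, 0.1698]
eef_rot: [-179.9, -0.2, 164.6]
contact_force: [-0.0, -0.1, -1.4]
gripper_width: 0.0001
t 3.9 console [-0.0026  0.0899  0.1698] rot [-1.7990e+02 -1.6000e-01  1.6457e+02] F c [ 0.  -0.1 -1.4] w 7.398107255115028e-05
shift [-0.0027 -0.0013  0.0427] turn [-0.1  -0.16  0.07]
```

View pics/side1.png

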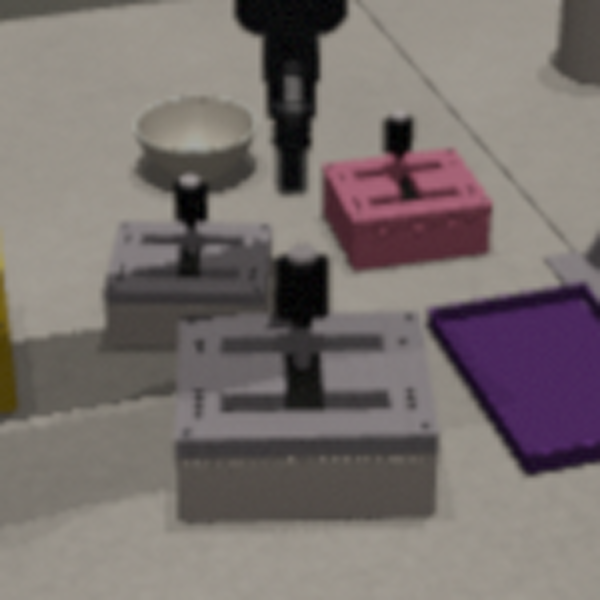

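The closed fingers are at (290,190) in the crop, behind and above the knob at (302,285). The knob's post lines up with the cross channel. I go down to z=0.127 and approach gently.

```bash
python3 -m inch '[-1,-0.002,-0.001,0.012,0,0,0, -1,-0.003,-0.001,0.028,0,0,0, -1,-0.003,-0.001,0.040,0,0,0, -1,-0.003,-0.001,0.043,0,0,0, -1,-0.003,-0.001,0.043,0,0,0, -1,-0.003,-0.006,0.043,0,0,0, -1,-0.003,-0.011,0.043,0,0,0, -1,-0.003,-0.016,0.043,0,0,0, -1,-0.003,-0.021,0.043,0,0,0, -1,-0.003,-0.026,0.043,0,0,0, -1,-0.003,-0.031,0.043,0,0,0, -1,-0.003,-0.031,0.043,0,0,0]'; python3 g.py 0 0 .127; python3 m.py | grep -E "cap|^0\.1"
```

```text
t: 4.95
tool_pos: [0.6004, 0.0404, 0.1279]
eef_rot: [-179.9, -0.1, 164.5]
contact_force: [0.1, 0.7, 0.5]
gripper_width: 0.0
t 4.95 console [0.001  0.0577 0.1279] rot [-1.7991e+02 -1.0000e-01  1.6450e+02] F c [-0.1  0.7  0.5] w 2.165850169297307e-05
shift [ 0.001  -0.0577  0.001 ] turn [-0.09 -0.1   0.  ]
cap [0.55182031 0.03886405 0.52463675] 8873 0.6060777765690877Traceback (most recent call last):
  File "m.py", line 26, in <module>
    print(lo,len(K),np.c_[K@e,K@f].min(0),np.c_[K@e,K@f].max(0),np.c_[K@e,K@f].mean(0))
                    ~~~~~~~~~~~~~~~~~~^^^
    return umr_minimum(a, axis, None, out, keepdims, initial, where)
ValueError: zero-size array to reduction operation minimum which has no identity
```

```bash
python3 -m inch '[-1,0.001,-0.003,0.001,0,0,0, -1,0.001,-0.006,0.001,0,0,0, -1,0.001,-0.010,0.001,0,0,0, -1,0.001,-0.014,0.001,0,0,0, -1,0.001,-0.018,0.001,0,0,0, -1,0.001,-0.022,0.001,0,0,0]'; python3 g.py 0 0 .127;python3 - <<'E'
from h import *
p=cam("side");cv2.imwrite("pics/side2.png",cv2.resize(p["pixels"][110:260,190:340],None,fx=4,fy=4,interpolation=cv2.INTER_CUBIC))
E
```

```text
t: 5.95
tool_pos: [0.5935, 0.0202, 0.1266]
eef_rot: [-179.9, -0.1, 164.6]
contact_force: [1.4, 3.6, -0.0]
gripper_width: -0.0002
t 5.95 console [-0.0002  0.0363  0.1266] rot [-1.7990e+02 -1.4000e-01  1.6456e+02] F c [ 0.4  3.8 -0. ] w -0.00023913675100859468
shift [-0.0002 -0.0363 -0.0004] turn [-0.1  -0.14  0.06]
```

View pics/side2.png

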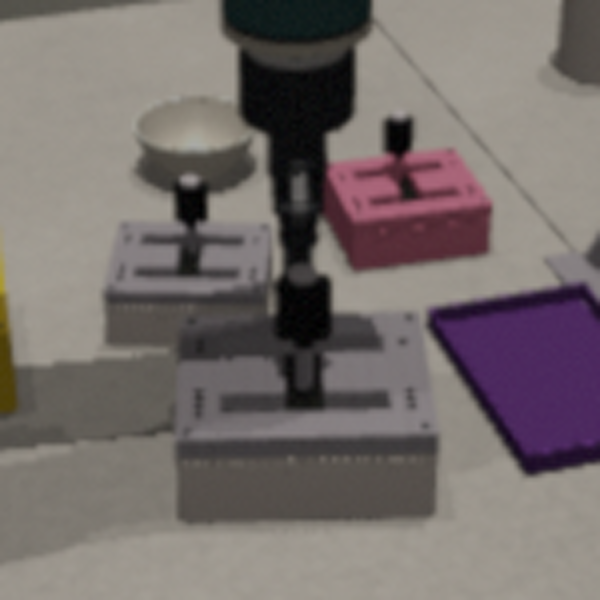

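The knob moved to about (302,305) in the crop, so the lever is going across with about 3.8 N. I carry on.

```bash
python3 -m inch '[-1,0,-0.004,0,0,0,0, -1,0,-0.008,0,0,0,0, -1,0,-0.012,0,0,0,0, -1,0,-0.016,0,0,0,0, -1,0,-0.020,0,0,0,0, -1,0,-0.024,0,0,0,0, -1,0,-0.028,0,0,0,0, -1,0,-0.031,0,0,0,0, -1,0,-0.034,0,0,0,0, -1,0,-0.036,0,0,0,0]'; python3 g.py 0 0 .127
```

```text
t: 6.83
tool_pos: [0.5835, -0.0159, 0.1266]
eef_rot: [-179.9, -0.1, 164.5]
contact_force: [1.7, 3.3, -2.1]
gripper_width: -0.0
t 6.8333 console [-0.0002 -0.0011  0.1266] rot [-1.7987e+02 -1.4000e-01  1.6450e+02] F c [ 0.8  3.6 -2.1] w -2.1895268729945407e-05
shift [-0.0002  0.0011 -0.0004] turn [-0.13 -0.14  0.  ]
```

```bash
python3 -m inch '[-1,0,-0.002,0,0,0,0, -1,0,-0.004,0,0,0,0, -1,0,-0.006,0,0,0,0, -1,0,-0.007,0,0,0,0]'; python3 g.py; python3 -m inch '[-1,0,-0.001,0,0,0,0, -1,0,-0.002,0,0,0,0, -1,0,-0.003,0,0,0,0]'; python3 g.py
```

```text
t: 7.17
tool_pos: [0.582, -0.0216, 0.1268]
eef_rot: [-180.0, -0.1, 164.6]
contact_force: [4.2, 12.2, 0.1]
gripper_width: 0.0001
t 7.1667 console [-0.0002 -0.007   0.1268] rot [-1.7995e+02 -1.3000e-01  1.6455e+02] F c [ 0.8 12.9  0.1] w 9.902299250248807e-05
t: 7.42
tool_pos: [0.5817, -0.0224, 0.1269]
eef_rot: [179.9, -0.1, 164.7]
contact_force: [5.6, 16.5, -1.5]
gripper_width: 0.0003
t 7.4167 console [-0.0002 -0.0078  0.1269] rot [ 1.7991e+02 -1.0000e-01  1.6467e+02] F c [ 1.  17.4 -1.5] w 0.00030851040638584757
```

The stop is at y=-7.8 mm (force up to 17 N), so the lever is in the right lane. I back off to the left and go round behind the knob.

```bash
python3 -m inch '[-1,0,0.008,0,0,0,0, -1,0,0.022,0,0,0,0, -1,0,0.028,0,0,0,0, -1,0.012,0.028,0,0,0,0, -1,0.030,0.028,0,0,0,0, -1,0.050,0.028,0,0,0,0, -1,0.058,0.028,0,0,0,0, -1,0.058,0.020,0,0,0,0, -1,0.058,0.004,0,0,0,0, -1,0.058,-0.014,0,0,0,0, -1,0.058,-0.025,0,0,0,0, -1,0.058,-0.027,0,0,0,0]'; python3 g.py -.03 -.035 .127;python3 - <<'E'
from h import *
p=cam("side");cv2.imwrite("pics/side3.png",cv2.resize(p["pixels"][110:260,190:340],None,fx=4,fy=4,interpolation=cv2.INTER_CUBIC))
E
```

```text
t: 8.42
tool_pos: [0.5187, -0.0356, 0.1271]
eef_rot: [180.0, -0.1, 164.5]
contact_force: [-0.2, -0.3, -0.7]
gripper_width: 0.0
t 8.4167 console [-0.0574 -0.0374  0.1271] rot [ 1.7996e+02 -8.0000e-02  1.6450e+02] F c [-0.1 -0.4 -0.7] w 4.535600599648564e-05
shift [-0.0274  0.0024  0.0001] turn [ 0.04 -0.08 -0.  ]
```

View pics/side3.png

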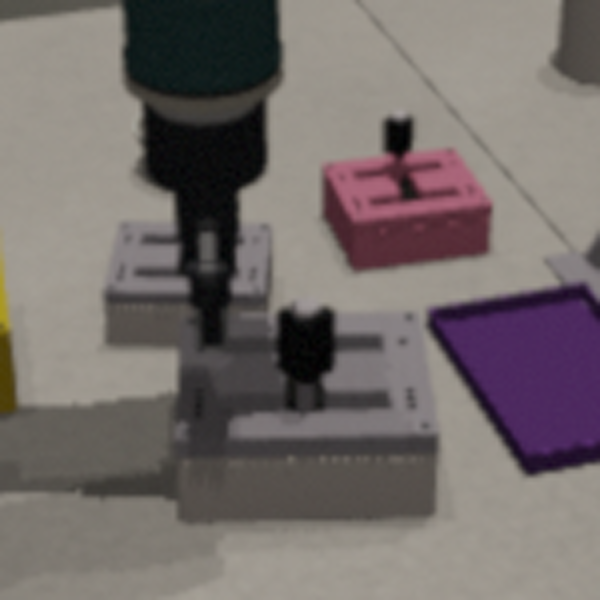

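The lever's post is in the right lane at about (305,395), and the fingers are clear behind it. I push forward along console +x.

```bash
python3 -m inch '[-1,-0.006,0.001,0,0,0,0, -1,-0.013,0.002,0,0,0,0, -1,-0.020,0.002,0,0,0,0, -1,-0.025,0.002,0,0,0,0, -1,-0.030,0.002,0,0,0,0, -1,-0.035,0.002,0,0,0,0, -1,-0.040,0.002,0,0,0,0, -1,-0.045,0.002,0,0,0,0, -1,-0.050,0.002,0,0,0,0, -1,-0.055,0.002,0,0,0,0, -1,-0.060,0.002,0,0,0,0, -1,-0.063,0.002,0,0,0,0]'; python3 g.py .015 -.035 .127
```

```text
t: 9.47
tool_pos: [0.5806, -0.0495, 0.1269]
eef_rot: [179.9, -0.1, 164.5]
contact_force: [-3.5, 3.2, -0.1]
gripper_width: -0.0
t 9.4667 console [ 0.006  -0.0343  0.1269] rot [ 1.7993e+02 -9.0000e-02  1.6453e+02] F c [-4.2  2.1 -0.1] w -2.3654825996436357e-05
shift [-0.009  -0.0007 -0.0001] turn [ 0.07 -0.09  0.03]
```

```bash
python3 -m inch '[-1,-0.003,0,0,0,0,0, -1,-0.006,0,0,0,0,0, -1,-0.009,0,0,0,0,0, -1,-0.011,0,0,0,0,0]'; python3 g.py;  python3 -m inch '[-1,-0.002,0,0,0,0,0, -1,-0.003,0,0,0,0,0, -1,-0.003,0,0,0,0,0]'; python3 g.py
```

```text
t: 9.8
tool_pos: [0.5916, -0.0526, 0.1269]
eef_rot: [179.9, -0.1, 164.5]
contact_force: [-2.9, 1.7, 0.3]
gripper_width: -0.0
t 9.8 console [ 0.0173 -0.0343  0.1269] rot [ 1.7993e+02 -9.0000e-02  1.6453e+02] F c [-3.3  0.9  0.3] w -1.969426991575349e-05
t: 10.05
tool_pos: [0.5935, -0.0531, 0.1266]
eef_rot: [179.9, -0.2, 164.5]
contact_force: [-11.6, 4.7, 7.0]
gripper_width: 0.0
t 10.05 console [ 0.0194 -0.0342  0.1266] rot [179.93  -0.23 164.54] F c [-12.4   1.4   7. ] w 3.375840467456153e-05
```

```bash
python3 -m inch '[-1,-0.002,0,0,0,0,0, -1,-0.003,0,0,0,0,0, -1,-0.003,0,0,0,0,0]'; python3 g.py; python3 -m inch '[-1,0.008,0,0,0,0,0, -1,0.025,0,0,0,0,0, -1,0.040,0,0,0,0,0, -1,0.045,0,-0.010,0,0,0, -1,0.045,0,-0.040,0,0,0, -1,0.045,0,-0.075,0,0,0, -1,0.055,0.005,-0.110,0,0,0, -1,0.085,0.015,-0.130,0,0,0, -1,0.120,0.025,-0.140,0,0,0, -1,0.150,0.030,-0.140,0,0,0, -1,0.160,0.030,-0.140,0,0,0, -1,0.160,0.030,-0.140,0,0,0]'; python3 - <<'E'
from h import *
e=np.array([.9636,-.2672]);f=np.array([.2672,.9636]);c=np.array([.584,-.0149])
p=cam("top");q=cam("side")
for s in(.035,.04,.045):print("expect cap",s,proj(p,np.r_[c+s*e-.035*f,.146]),proj(q,np.r_[c+s*e-.035*f,.1175]))
for n,x in(("top",p),("side",q)):
  for r in manip.landmark_of("knob_center",x):print(n,r["score"],r["position"])
a=cv2.resize(p["pixels"][130:230,215:315],(390,390),interpolation=cv2.INTER_CUBIC);b=cv2.resize(q["pixels"][140:260,220:340],(390,390),interpolation=cv2.INTER_CUBIC)
cv2.imwrite("pics/end.png",np.hstack([a,b]));cv2.imwrite("pics/topend.png",p["pixels"])
E
```

```text
t: 10.3
tool_pos: [0.5948, -0.0533, 0.1265]
eef_rot: [179.9, -0.5, 164.6]
contact_force: [-19.7, 6.8, 13.5]
gripper_width: 0.0001
t 10.3 console [ 0.0207 -0.0341  0.1265] rot [179.94  -0.48 164.55] F c [-20.8   1.3  13.5] w 0.00010174499460314573
t: 11.3
tool_pos: [0.4486, 0.0183, 0.2692]
eef_rot: [179.9, -0.4, 164.6]
contact_force: [0.7, -0.2, 0.7]
gripper_width: -0.0
expect cap 0.035 [[284.5162743  164.95277961]] [[277.81704568 194.32533301]]
expect cap 0.04 [[285.09349027 162.88756857]] [[279.74857009 194.28475759]]
expect cap 0.045 [[285.67027042 160.82391681]] [[281.68001064 194.24418393]]
top 0.8 [165.2, 280.1]
top 0.64 [147.4, 109.5]
top 0.54 [284.0, 163.6]
top 0.5 [173.5, 184.1]
side 0.72 [284.1, 192.3]
side 0.6 [160.4, 162.9]
side 0.42 [291.3, 141.5]
```

View pics/end.png

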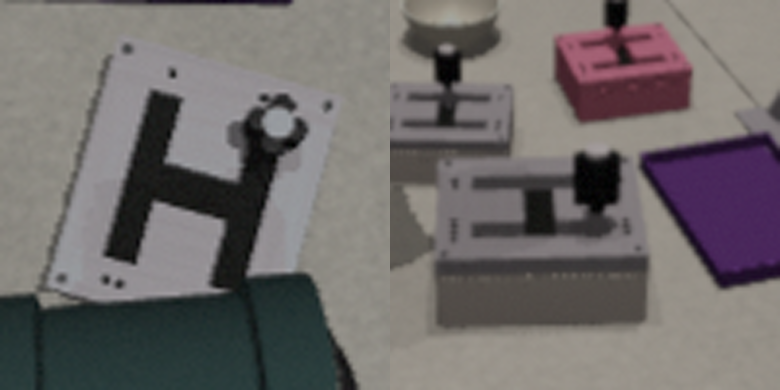

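```bash
python3 - <<'E'
from h import *
e=np.array([.9636,-.2672]);f=np.array([.2672,.9636]);c=np.array([.584,-.0149])
p=cam("top");v,u=np.mgrid[:384,:512];z=p["range_z"];R,_=cv2.Rodrigues(np.array(p["rvec"],float))
C=(np.stack([u,v,np.ones_like(u)],-1)@np.linalg.inv(p["K"]).T*z[...,None]-np.array(p["tvec"]).ravel())@R
d=C[...,:2]-c;x,y=d@e,d@f
for lo,hi in((.13,.1435),(.1435,.16)):
    m=(C[...,2]>lo)&(C[...,2]<hi)&(z>0)&(abs(x-.04)<.035)&(abs(y+.035)<.035)
    print(lo,m.sum(),x[m].min(),x[m].max(),x[m].mean(),y[m].min(),y[m].max(),y[m].mean())
for th in("purple_tray","steel_tray","bowl","tray_tin"):
    r=manip.landmark_of(th,p);print(th,[ (round(q["score"],2),np.round(w(p,*q["position"],0)[:2],3)) for q in r[:1]])
E
python3 g.py
```

```text
0.13 102 0.025715410551696263 0.06308313628162997 0.043850751439649865 -0.053465401099019115 -0.017043150775508387 -0.03445795391089105
0.1435 50 0.03396677145398261 0.05354601203182005 0.044559202249279395 -0.043815685842807185 -0.026195346070228838 -0.0349109566413439
purple_tray []
steel_tray [(0.83, array([ 0.679, -0.369]))]
bowl [(0.72, array([0.627, 0.425]))]
tray_tin [(0.68, array([ 0.436, -0.358]))]
t 11.75 console [-0.1378 -0.0046  0.2676] rot [179.97  -0.5  164.52] F c [ 0.4  0.4 -0.6] w 0.0001598630340775629
```

The lever measures x=44.2 mm, y=-34.7 mm against the expected 45 and -35, so it is home. The tool is clear with no contact force.

```bash
python3 -c "
from station import manip
print(manip.finish_job())"
```

```text
the job is handed in; nothing more can be done
None
```

The lever on the larger white console is home in the third slot, and the job is handed in at about 11.8 s on the robot's clock.

- **Start:** the lever already stood in the left lane, level with the middle channel to within about 2 mm. No push along that lane was needed.
- **Pushes:** with the fingers shut, I pushed its left side across to the right-hand stop (about 17 N). I then went round behind it and pushed it forward to the end stop (about 21 N). The knob was never pinched.
- **Lever check:** the depth image puts the lever's axis at x = 44 mm and y = -35 mm in the console frame, against 45 and -35 for fully home. A rougher reading of the cap in the top picture suggested about 42 mm.
- **Clearance:** the tool ended about 27 cm up and clear of the console, with force readings under 1 N.
- **Bystanders:** in the top picture the steel tray, bowl and tin read within about 10 mm of their first positions, which I take as detector noise. The network missed the purple tray in that last top picture. It shows, partly cropped, in the last side view with nothing odd about it, and the arm never went near it.

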